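Crack the sealed door of a tube-post carrier

ROBOT

A 7-joint arm with a two-finger parallel gripper is mounted at the origin on a cart in front of the work surface, level with it; the furniture and walls round the work are solid. World frame = base frame: x ahead of the robot, y to its left, z up, the work surface at z = 0. Lengths are in mm, angles in rad, forces in N, time in s.
With the tool pointing down it reaches from about 350 to 900 mm from the base axis. Payload 8.1 kg.
Tool frame: the origin (TCP) lies on the centre line of the jaws, within the pads' length; the fingertips stand 8 mm ahead of it and the grasp point (between the pads) lies 11 mm behind it (tcp_to_tips is the distance from the TCP to the fingertips, in mm); z points along the fingers, y is the line along which they close (so a half turn about z gives the same grasp; the last joint's range is limited). The gripper opens to 92 mm and grips with 3 to 60 N. Pads are 19 mm wide; open, the fingers measure 130 mm over their backs; the gripper's body (75 mm by 190 mm) begins 47 mm behind the grasp point.
Start: joints at [1.225, 0.434, 0.025, 1.573, -0.012, 1.134, -0.075], TCP at [150.238, -606.687, 234.742] pointing down, gripper open.
Joint ranges: [-2.62, 2.62], [-0.44, 2.09], [-1.27, 1.32], [0.08, 2.57], [-1.32, 4.46], [0.12, 2], [-2.74, 2.74]. Speed limits (rad/s): [2.22, 2.22, 3.01, 3.01, 3.14, 3.14, 3.14].

INTERFACE

Orientations are given as a unit quaternion [w, x, y, z].
In Python, from workcell import state, grab_frame, sign_off, spot_in, cut_out, tip_of, tcp_to_tips gives the robot as it stands.
- The arm moves only by the shell command python3 -m pendant 'ROWS' [OPENING]. ROWS is JSON, one flat list of numbers, 6 for each row, row after row: the shift along the tool's x, y, z in mm, then the turn, a rotation vector about the tool's x, y, z in rad. A call has 1 to 5 rows; each row shifts and turns the commanded pose from where the row before left it, along the tool's axes as they then stand; what a row does not reach is not made up. A row lasts 1/10 s, in which the tool goes at most 50 mm and 8.59 degrees, less where a joint would pass 70% of its speed; a pose out of reach is approached as far as the arm can. A call is refused whole if a number of a shift passes 50 or a number of a turn 0.15, either way. A call with a gripper value outside its range is refused whole. OPENING is the closure, from -1 (fully open) to 1 (shut), set as the call begins (- or left out, the last holds). The fingers move at their own pace and stop on an object; the grip force is fixed at half the most. Time passes only in rows, so rows that do not move let the fingers close. It gives the time, the measured TCP pose, the force, the opening and the grip force at its end, in the units of the state.
- state(): the state, without advancing time (a new reading comes with each control period).
- grab_frame(name): name is "scene" or "top" or "wrist"; returns a dict with "frame" (480x640x3 uint8, red, green, blue), "fx", "fy", "cx", "cy" (pixels), "extrinsics" (4x4, takes a point from world to camera coordinates). Camera axes: x right, y down, z forward; pixel columns grow to the right and rows downward; lengths in mm; the calibration is good to about 2 mm. A picture is of the moment at which its call begins. There is no depth.
- sign_off(): hands the job in; it is judged then, once.
Trained networks look in a picture, given as the dict that the camera call returned (one of the last four; its "shot" number tells which), for a name from the list of things; names that differ only in an ending like _2 or _b are one class to them, and where a whole thing is asked for, a point or a joint stands for the part that bears it (a point fixed in the world has none). Each returns a list of dicts, best first, with "score" (0 to 1); they miss things now and then, are a little off and sometimes report something else, mostly with a low value. They report only what shows in the picture. A call takes as long as a camera call.
- spot_in(target, picture): "uv" ([column, row] in pixels, amid what is visible of it).
- cut_out(target, picture): "mask" (480x640 bool, what is visible of it) and "uv" ([column, row] in pixels, amid what is visible of it).
- tip_of(target, picture): "uv" ([column, row] in pixels: a listed point, or the origin of a listed thing).
The state is a dict: "time_s": time; "joints": joint angles; "dq": joint speeds; "joint_torque": joint torques, N m; "tcp_pos": TCP position; "orientation": TCP orientation; "wrist_force": force on the tool from outside, world axes, zero at the start; "ft_torque": the same for the moment, N m; "gripper_width": finger opening in mm; "finger_force": force on a finger pad.
Only numpy, scipy, OpenCV 4.12 (cv2) and the standard library are available. Lean on these libraries where they do the work, as an engineer would, in place of code of your own. Each camera call takes 0.05 s, during which the arm holds its last target. There are 200 camera calls.

TASK

A round parts carrier from the tube post lies on the table with the orange pull tab of its door on the robot's side. Without lifting it off the table, roll the carrier away along the table top until the tab is on top, then pull the tab up to break the door out of its sticky gasket. Finish while still holding the door ajar, its edge about a finger's width (10 to 25 mm) open and no wider so that the small parts stay inside, and leave the other things where they are.

Things in the scene. Friction and masses are not known exactly. Their poses are not given: they have to be found in the camera images.
- carrier: Round carrier on its side, 200 mm long, 0.96 kg, rolling on grey felt bands (radius 56 mm) 72 to 96 mm either side of mid length; blue collars (radius 46) leave 135 mm of barrel (radius 42) between them. It stays where left. Origin on its axis at mid length, 56 mm up; y along the axis (world y at yaw 0), z out through the tab, x through the hinge. Rolling it away from the robot turns the tab up.
- carrier_door: Clear quarter-round door, 131 mm along the axis, from the tab round to a hinge 94 degrees further on (on the far side once the tab is on top); 80 g. Origin on the hinge pin, 44.5 mm from the carrier's axis along its x, 3 mm below it along its z. Pulled up by the tab, it swings up and away from the robot, and the carrier rolls a few degrees back. Door and barrel are smooth, slippery plastic.
- carrier_tab (a point): Middle of the orange pull tab on the door's free edge, 1 mm below its top, 53.5 mm from the carrier's axis, at mid length. The tab is a block 24 mm along the cylinder's axis and 10 mm thick, standing 12.5 mm out from the barrel, just inside the bands' radius. It starts 43 to 80 degrees short of the top, on the robot's side.
- door_angle (a joint): Door angle, rad: 0 shut, grows as it opens. The tab edge lies 63 mm from the hinge: 0.16 is 10 mm open, 0.4 is 25 mm. Pulled straight up at the tab, the gasket gives way at 5 to 7 N after about 1 mm and is free within 6 mm; the carrier's weight (9.4 N) keeps it down. After that a light spring (1 to 3 N at the tab) shuts the door if let go. 10 mm of straight lift opens it about 0.23.
- tester_box: Orange carton with a black meter insert, 150 x 132 x 154 mm, standing fast to the right of the carrier; origin at the centre of its underside.
- taped_parcel: Small brown taped parcel, 139 x 149 x 114 mm, at the right front; origin at the centre of its underside. Bystander.
- tape_roll: Roll of tape lying flat, 87 mm across, 24 mm high, at the right front, before the orange carton; origin at the centre of its underside. Bystander.
- solder_reel: Reel of solder standing on its flange, 55 mm across, 45 mm high, behind the orange carton; origin at the centre of its underside. Bystander.
- parts_jar_1: Small white jar with a red cap, 45 mm across, 61 mm high, at the left front; origin at the centre of its underside. Bystander.
- carton_4: Blue and white carton, 56 x 68 x 40 mm, at the left rear; origin at the centre of its underside. Bystander.

How it is judged:
By the outcome, as a careful person would: the job done as asked, in the order asked, and still so for the second after the job is handed in, while the arm keeps its last pose, push and grip.
It also fails if it takes over 48 s, if anything falls off the work surface, if the arm or the gripper's body presses on something with over 40 N, if the wrist force passes 120 N, or if a joint passes its speed limit or range.

## Working session

There is one attempt and no reset: what is moved stays moved. The work goes in short steps, Python scripts to look and compute and a shell command to move; the robot and the scene stay as the last step left them, time stands still between calls to the robot, and variables do not carry over. Pictures are saved under pics/ and viewed, at most 10 in all, crops included, and the job is handed in when it is done.

```bash
mkdir -p pics
cat > h.py <<'E'
import numpy as np,cv2
from workcell import *
from scipy.spatial.transform import Rotation as R
def ray(f,uv):
    E=np.array(f["extrinsics"]);r,t=E[:3,:3],E[:3,3]
    d=r.T@np.array([(uv[0]-f["cx"])/f["fx"],(uv[1]-f["cy"])/f["fy"],1]);return -r.T@t,d/np.linalg.norm(d)
def atz(f,uv,z):
    c,d=ray(f,uv);return c+d*(z-c[2])/d[2]
def tri(obs):
    A=0;b=0
    for f,uv in obs:
        c,d=ray(f,uv);P=np.eye(3)-np.outer(d,d);A=A+P;b=b+P@c
    x=np.linalg.solve(A,b);return x,[np.linalg.norm((np.eye(3)-np.outer(ray(f,uv)[1],ray(f,uv)[1]))@(x-ray(f,uv)[0])) for f,uv in obs]
def proj(f,p):
    q=np.array(f["extrinsics"])[:3]@np.append(p,1);return [f["fx"]*q[0]/q[2]+f["cx"],f["fy"]*q[1]/q[2]+f["cy"]]
def save(f,n): cv2.imwrite("pics/"+n+".png",f["frame"][:,:,::-1])
E
python3 - <<'E'
from h import *
np.set_printoptions(precision=3,suppress=True)
s=state();print(s["tcp_pos"],s["orientation"],s["gripper_width"],tcp_to_tips)
print(R.from_quat(s["orientation"],scalar_first=True).as_matrix())
F={n:grab_frame(n) for n in("scene","top")}
for n,f in F.items(): save(f,n+"0")
obs={}
for t in["carrier","carrier_door","carrier_tab","tester_box","taped_parcel","tape_roll","solder_reel","parts_jar_1","carton_4"]:
    o=[]
    for n,f in F.items():
        r=tip_of(t,f)
        if r: print(t,n,r[0]["uv"],r[0]["score"],atz(f,r[0]["uv"],0)); o.append((f,r[0]["uv"]))
    if len(o)==2: print("   ",*tri(o))
cv2.imwrite("pics/both.png",cv2.resize(np.vstack([F["scene"]["frame"],F["top"]["frame"]]),(400,600))[:,:,::-1])
E
```

```text
[ 150.107 -606.168  233.935] [-0.001  0.993  0.121 -0.   ] 91.94743134767282 8.0
[[ 0.971  0.24  -0.001]
 [ 0.24  -0.971  0.002]
 [-0.    -0.002 -1.   ]]
carrier scene [304.0, 289.4] 0.6 [520.406 -27.664   0.   ]
carrier top [265.6, 270.6] 0.87 [472.242  39.728   0.   ]
    [472.368  35.758  60.254] [np.float64(3.084906592284435), np.float64(3.0849065922843604)]
carrier_door scene [302.0, 275.4] 0.66 [564.279 -79.73    0.   ]
carrier_door top [266.5, 261.8] 0.66 [494.772  38.176   0.   ]
    [488.49   29.001  95.451] [np.float64(0.820313636212282), np.float64(0.8203136362123151)]
carrier_tab scene [322.7, 293.0] 0.77 [468.005 -44.504  -0.   ]
carrier_tab top [263.4, 292.1] 0.74 [417.55   43.499   0.   ]
    [417.316  36.353  73.819] [np.float64(0.18183460334845597), np.float64(0.181834603348606)]
tester_box scene [340.7, 247.4] 0.93 [ 551.864 -277.907    0.   ]
tester_box top [453.2, 278.3] 0.7 [ 463.565 -439.564    0.   ]
    [ 531.797 -404.648  -49.739] [np.float64(81.40449922095934), np.float64(81.40449922095938)]
taped_parcel scene [385.3, 236.3] 0.84 [ 466.384 -424.183    0.   ]
[... 196 characters left out ...]
0.6 [ 391.944 -277.012    0.   ]
tape_roll top [393.2, 301.8] 0.73 [ 400.57  -286.742    0.   ]
    [ 398.974 -288.914   -9.378] [np.float64(1.6669570373564793), np.float64(1.6669570373565124)]
solder_reel scene [298.9, 236.4] 0.69 [ 701.288 -255.071    0.   ]
solder_reel top [383.3, 185.2] 0.63 [ 701.136 -259.101    0.   ]
    [ 702.639 -258.856   -2.509] [np.float64(1.1185071912990303), np.float64(1.1185071912989188)]
parts_jar_1 scene [284.0, 382.8] 0.92 [359.109 279.375   0.   ]
parts_jar_1 top [164.6, 308.9] 0.73 [369.593 292.121   0.   ]
    [363.225 286.454   5.272] [np.float64(7.721917171142896), np.float64(7.72191717114299)]
carton_4 top [172.0, 169.0] 0.73 [731.259 292.642   0.   ]
```

View pics/scene0.png

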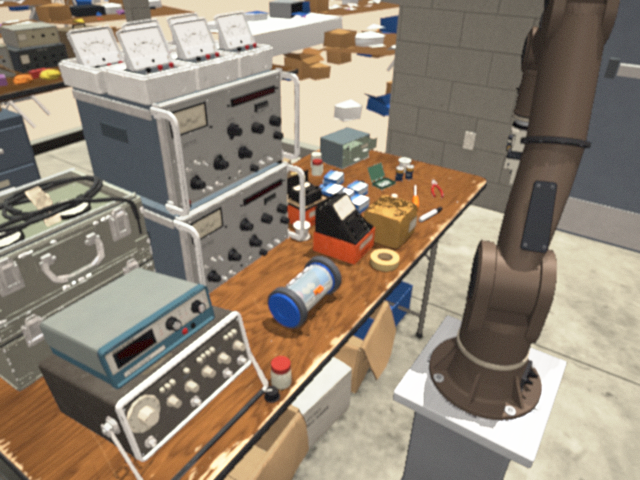

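View pics/top0.png

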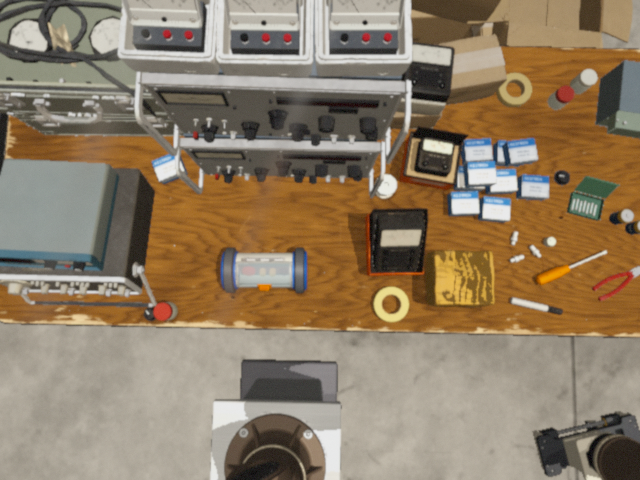

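The carrier lies with its blue end caps at (222,270) and (305,270) in the top view, axis nearly along world y. The orange tab is at (264,288), and the space behind the carrier is free. Next I measure yaw and centre.

```bash
cat > m.py <<'E'
from h import *
np.set_printoptions(precision=2,suppress=True)
def meas():
    f=grab_frame("top");g=grab_frame("scene")
    m=np.zeros((480,640),np.uint8)
    for t in("carrier","carrier_door"):
        r=cut_out(t,f)
        if r and r[0]["score"]>.4: m|=r[0]["mask"].astype(np.uint8)
    v,u=np.nonzero(m)
    def fit(P): return P
    P=np.array([atz(f,(a,b),70)[:2] for a,b in zip(u,v)],np.float32)
    (c,s,a)=cv2.minAreaRect(P);print("mask rect",c,s,a)
    o=[(k,tip_of("carrier_tab",k)) for k in(f,g)];o=[(k,r[0]["uv"]) for k,r in o if r]
    if len(o)==2: print("tab",*tri(o),o[0][1],o[1][1])
    o=[(k,tip_of("carrier",k)) for k in(f,g)];o=[(k,r[0]["uv"]) for k,r in o if r]
    if len(o)==2: print("carrier",*tri(o),"top-only",atz(f,o[0][1],56))
    return f,g
E
python3 -c "
from m import *
for i in range(2): meas()
s=state();print(s['joints'])"
```

```text
mask rect (470.9630432128906, 37.39070129394531) (111.28179931640625, 208.5674285888672) 1.3027393817901611
carrier [474.14  37.92  59.8 ] [np.float64(8.580640689505406), np.float64(8.580640689505245)] top-only [466.99  33.7   56.  ]
mask rect (471.0632629394531, 38.37249755859375) (111.25621032714844, 210.6636505126953) 1.405602216720581
tab [426.59  40.37  80.08] [np.float64(1.3006592757119697), np.float64(1.3006592757118434)] [261.9, 288.7] [318.3, 290.5]
[ 1.23  0.43  0.03  1.57 -0.01  1.13 -0.08]
```

```bash
python3 -m pendant '[40,-30,-5,0,0,0.05, 40,-30,-5,0,0,0.05, 40,-30,-5,0,0,0.05, 40,-30,-5,0,0,0.05, 40,-30,-5,0,0,0.042]' -1; python3 -c "
from workcell import state
print(state()['joints'])"
```

```text
time_s: 2.3
tcp_pos: [326.5, -429.6, 260.2]
orientation: [0.0, 1.0, -0.001, 0.0]
wrist_force: [1.1, -1.1, 0.5]
gripper_width: 91.8
finger_force: 0.0
[ 0.83871809  0.27629586 -0.02168228  1.74419004  0.00674448  1.12054511
 -0.75758115]
```

```bash
python3 -m pendant '[8,-47,0,0,0,0, 8,-47,0,0,0,0, 8,-47,0,0,0,0, 8,-47,0,0,0,0, 6,-47,0,0,0,0]' 0.1; python3 -m pendant '[0,-47,5,0,0,0, 0,-47,5,0,0,0, 0,-47,5,0,0,0, 0,-47,5,0,0,0, 0,-47,5,0,0,0]'; python3 -c "
from workcell import state
print(state()['joints'])"
```

```text
time_s: 2.8
tcp_pos: [363.6, -194.2, 259.9]
orientation: [0.0, 1.0, 0.0, 0.0]
wrist_force: [0.9, 0.8, 0.1]
gripper_width: 56.5
finger_force: 0.0
time_s: 3.3
tcp_pos: [363.0, 40.7, 234.8]
orientation: [0.0, 1.0, 0.0, 0.001]
wrist_force: [1.0, -0.7, 0.2]
gripper_width: 41.4
finger_force: 0.0
[ 0.2240978   0.03699995 -0.4872056   2.11096581  0.02135016  0.99673237
 -1.84484329]
```

```bash
python3 -m pendant '[0,1,0,0,0.12,0, 0,2,0,0,0.12,0, -6,0,40,0,0,0, -6,0,40,0,0,0, -6,0,40,0,0,0]'; python3 -m pendant '[-6,0,40,0,0,0, 0,0,12,0,0,0, 0,0,0,0,0,0]'
python3 - <<'E'
from m import *
s=state();print(s["joints"],s["tcp_pos"])
f,g=meas();print([r["uv"] for r in tip_of("carrier_tab",f)])
w=grab_frame("wrist");r=tip_of("carrier_tab",w);print("wrist",r)
a=f["frame"][200:340,190:340];b=g["frame"][230:350,240:380]
cv2.imwrite("pics/c1.png",np.hstack([cv2.resize(a,(400,400)),cv2.resize(b,(400,400))])[:,:,::-1])
E
```

```text
time_s: 3.8
tcp_pos: [374.9, 36.2, 113.9]
orientation: [-0.001, 0.993, 0.0, 0.122]
wrist_force: [2.3, -2.5, 0.2]
gripper_width: 41.3
finger_force: 0.0
time_s: 4.1
tcp_pos: [380.8, 34.4, 70.7]
orientation: [0.002, 0.993, -0.0, 0.12]
wrist_force: [-0.0, 0.1, 0.3]
gripper_width: 40.7
finger_force: 0.0
[ 0.    0.24 -0.35  2.49  0.71  0.25 -2.57] [380.83  34.37  70.71]
mask rect (472.0970153808594, 38.107215881347656) (111.49177551269531, 211.11143493652344) 2.1167209148406982
tab [426.03  37.3   71.44] [np.float64(0.204430073531062), np.float64(0.2044300735310456)] [263.3, 288.6] [319.5, 292.7]
carrier [473.59  38.64  54.87] [np.float64(0.9118744251033697), np.float64(0.9118744251033123)] top-only [472.76  38.06  56.  ]
[[263.3, 288.6]]
wrist [{'uv': [318.6, 214.0], 'score': 0.73}]
```

View pics/c1.png

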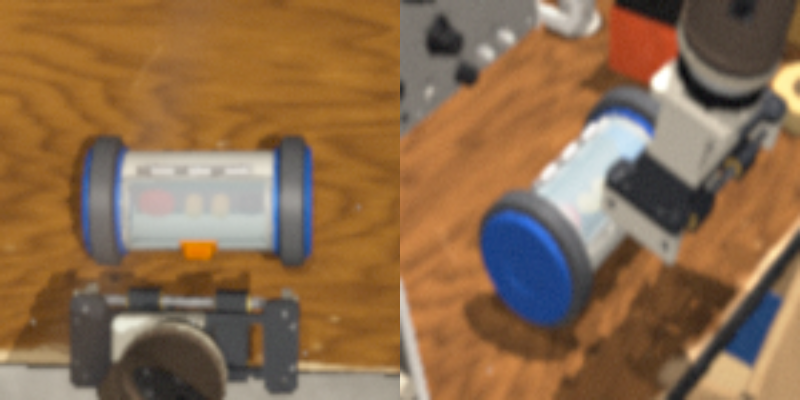

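```bash
python3 -m pendant '[-1,-1,8,0,0,0, -1,-1,6,0,0,0, 11,-1,3,0,0,0, 11,-1,3,0,0,0, 8,0,2,0,0,0]'; python3 -m pendant '[6,0,1.5,0,0,0, 6,0,1.5,0,0,0, 6,0,1.5,0,0,0, 6,0,1.5,0,0,0, 6,0,1.5,0,0,0]'
```

```text
time_s: 5.15
tcp_pos: [416.0, 38.5, 57.9]
orientation: [0.001, 0.993, -0.001, 0.122]
wrist_force: [-0.6, -0.4, -0.4]
gripper_width: 41.5
finger_force: 0.0
time_s: 5.65
tcp_pos: [445.4, 38.0, 57.4]
orientation: [0.002, 0.993, -0.001, 0.121]
wrist_force: [-1.5, -0.8, 0.8]
gripper_width: 41.2
finger_force: 0.4
```

Run:
```python
from m import *
f,g=meas()
a=f["frame"][200:340,190:340];b=g["frame"][230:350,240:380]
cv2.imwrite("pics/c2.png",np.hstack([cv2.resize(a,(400,400)),cv2.resize(b,(400,400))])[:,:,::-1])
```

```text
mask rect (499.8036804199219, 39.25970458984375) (102.15034484863281, 206.1709442138672) 1.4177651405334473
tab [467.95  45.34 101.72] [np.float64(0.3386534663697629), np.float64(0.3386534663698453)] [259.3, 270.6] [304.4, 279.1]
carrier [497.59  44.17  57.7 ] [np.float64(4.91418615663897), np.float64(4.914186156638897)] top-only [493.51  41.7   56.  ]
```

View pics/c2.png

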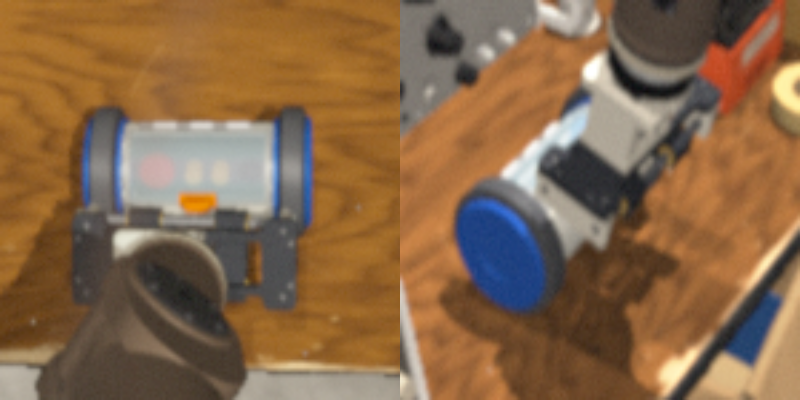

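```bash
python3 -m pendant '[6,0,1.5,0,0,0, 6,0,1.5,0,0,0, 6,0,1.5,0,0,0, 4,0,1,0,0,0, 0,0,0,0,0,0]'
python3 - <<'E'
from m import *
f,g=meas();meas()
a=f["frame"][200:340,190:340];b=g["frame"][230:350,240:380]
cv2.imwrite("pics/c3.png",np.hstack([cv2.resize(a,(400,400)),cv2.resize(b,(400,400))])[:,:,::-1])
E
```

```text
time_s: 6.55
tcp_pos: [468.7, 38.0, 57.5]
orientation: [0.001, 0.993, -0.001, 0.122]
wrist_force: [0.3, -0.2, -0.6]
gripper_width: 41.2
finger_force: 0.0
mask rect (525.589111328125, 38.96075439453125) (109.91059112548828, 209.2796630859375) 1.3243370056152344
tab [508.38  40.5  109.14] [np.float64(5.4380559134609605), np.float64(5.438055913460918)] [260.4, 251.2] [295.0, 270.9]
carrier [525.19  38.22  49.21] [np.float64(2.8706306854819696), np.float64(2.8706306854820878)] top-only [522.19  36.03  56.  ]
mask rect (525.5387573242188, 40.170387268066406) (105.02547454833984, 206.8587188720703) 1.3240009546279907
carrier [522.6   41.98  60.12] [np.float64(4.171458057563068), np.float64(4.171458057563134)] top-only [519.38  40.12  56.  ]
```

View pics/c3.png

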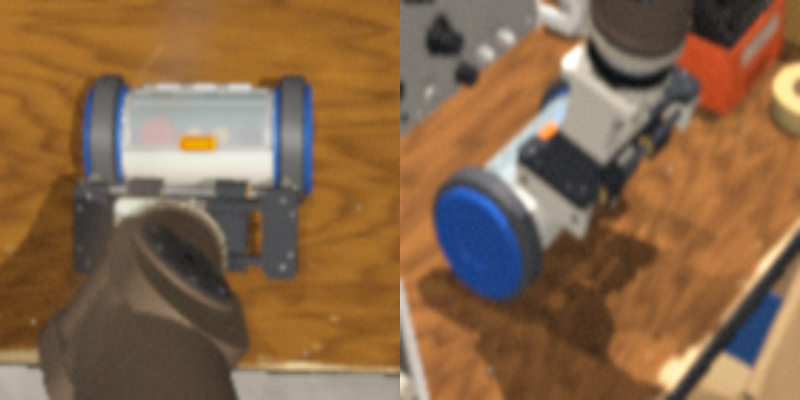

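```bash
python3 -m pendant '[5,0,1.2,0,0,0, 4,0,1,0,0,0, 0,0,0,0,0,0, -15,0,-4,0,0,0, -25,0,-6,0,0,0]'
cat >> m.py <<'E'
def fitc():
    f=grab_frame("top");h=cv2.cvtColor(f["frame"],cv2.COLOR_RGB2HSV)
    o=cv2.inRange(h,(8,200,190),(20,255,255));o[:, :230]=0;o[:,300:]=0;o[:220]=0;o[310:]=0
    v,u=np.nonzero(o);print("orange n",len(u),u.mean(),v.mean(),"at z108",atz(f,(u.mean(),v.mean()),108))
    m=np.zeros((480,640),np.uint8)
    for t in("carrier","carrier_door"):
        r=cut_out(t,f)
        if r and r[0]["score"]>.4: m|=r[0]["mask"].astype(np.uint8)
    # band columns: silhouette tangents of a radius-56 circle
    cam=ray(f,(0,0))[0];X=[]
    for cols in(range(224,236),range(294,306)):
        xs=[]
        for c in cols:
            v=np.nonzero(m[:,c])[0]
            if len(v)<10: continue
            d=[ray(f,(c,k))[1] for k in(v.min()-.5,v.max()+.5)]
            a=[np.arctan2(q[0],-q[2]) for q in d]  # angle in xz-plane
            mid=np.mean(a);xs.append((cam[0]+np.tan(mid)*(cam[2]-56),(cam[2]-56)/np.cos(mid)*np.sin((a[0]-a[1])/2)))
        X.append(np.median(xs,0));
    print("axis x at left/right band, radius:",X);return f
E
python3 - <<'E'
from m import *
s=state();print(s["tcp_pos"])
f=fitc();fitc();meas()
cv2.imwrite("pics/c4.png",cv2.resize(f["frame"][200:320,190:340],(750,600))[:,:,::-1])
E
```

```text
time_s: 7.85
tcp_pos: [436.9, 38.3, 57.7]
orientation: [0.001, 0.993, -0.001, 0.122]
wrist_force: [0.1, 0.3, -0.4]
gripper_width: 41.4
finger_force: 0.0
[436.94  38.34  57.72]
orange n 22 262.8181818181818 243.5909090909091 at z108 [531.28  38.4  108.  ]
axis x at left/right band, radius: [array([530.82,  57.74]), array([534.76,  55.31])]
orange n 22 262.90909090909093 243.77272727272728 at z108 [530.86  38.17 108.  ]
axis x at left/right band, radius: [array([532.04,  54.07]), array([534.13,  52.86])]
mask rect (532.884765625, 40.68229675292969) (110.00834655761719, 207.53860473632812) 1.3108867406845093
tab [525.41  46.41 118.03] [np.float64(0.0007728001116432152), np.float64(0.000772800111713259)] [258.9, 245.6] [286.3, 266.7]
carrier [533.75  41.02  54.27] [np.float64(4.779388352376155), np.float64(4.779388352376091)] top-only [529.55  38.24  56.  ]
```

View pics/c4.png

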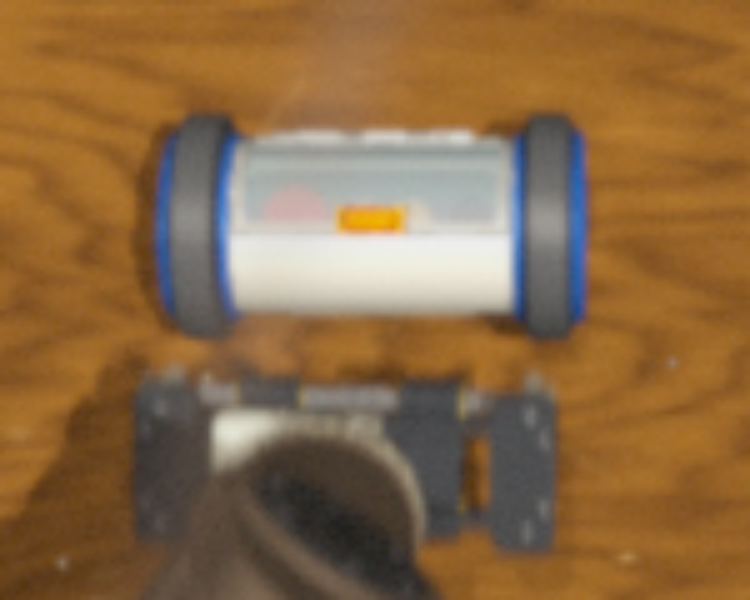

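Tab sits at about (531, 38) with the axis at x ≈ 532.5, so it is on top to within 2°. Now I raise, untilt and go above the tab.

```bash
python3 -m pendant '[8,0,-40,0,0,0, 8,0,-40,0,0,0, 8,0,-25,0,-0.12,0, 30,0,0,0,-0.12,0, 30,0,0,0,0,0]'; python3 -m pendant '[30,0,0,0,0,0, 5,0,0,0,0,0, 0,0,0,0,0,0]'
python3 - <<'E'
from m import *
s=state();print(R.from_quat(s["orientation"],scalar_first=True).as_matrix())
w=grab_frame("wrist");save(w,"w1")
r=cut_out("carrier_tab",w)[0]
h=cv2.cvtColor(w["frame"],cv2.COLOR_RGB2HSV);o=cv2.inRange(h,(8,200,170),(20,255,255));n,l,st,c=cv2.connectedComponentsWithStats(o)
for i in range(1,n):
    if st[i,4]>60: print(st[i],c[i],atz(w,c[i],110))
r=tip_of("carrier_tab",w);print([(q,atz(w,q["uv"],109)) for q in r])
E
```

```text
time_s: 9.05
tcp_pos: [497.6, 36.7, 167.4]
orientation: [0.001, 1.0, -0.003, 0.003]
wrist_force: [0.7, -0.6, -0.4]
gripper_width: 41.5
finger_force: 0.0
time_s: 9.35
tcp_pos: [529.1, 37.8, 165.3]
orientation: [0.002, 1.0, -0.002, 0.003]
wrist_force: [-0.9, 1.3, -0.3]
gripper_width: 41.6
finger_force: 0.0
[[ 1.   -0.    0.  ]
 [-0.   -1.   -0.  ]
 [ 0.01  0.   -1.  ]]
[302 255  36   3  71] [319.72 256.3 ] [537.36  36.43 110.  ]
[300 266  44   7  67] [321.9  270.94] [529.17  35.27 110.  ]
[({'uv': [321.4, 260.9], 'score': 0.6}, array([534.43,  35.53, 109.  ]))]
```

View pics/w1.png

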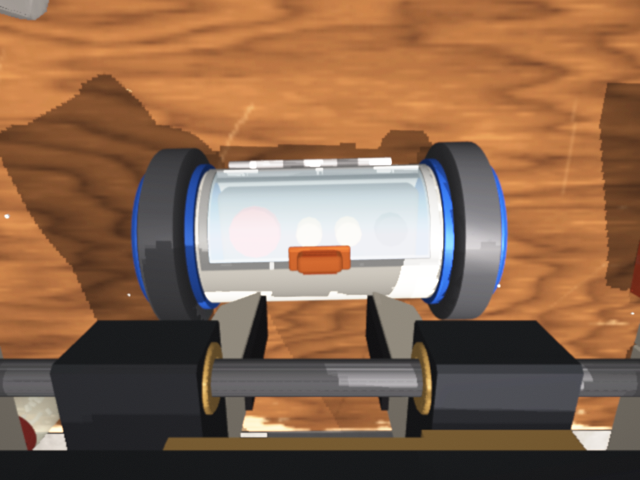

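```bash
python3 -m pendant '[3,0.5,18,0,0,0, 0,0,18,0,0,0, 0,0,12,0,0,0, 0,0,0,0,0,0]'
python3 - <<'E'
from m import *
S=[state() for _ in range(3)];print(np.mean([s["tcp_pos"] for s in S],0),S[0]["wrist_force"])
w=grab_frame("wrist");save(w,"w2");print(tip_of("carrier_tab",w))
p=np.array(state()["tcp_pos"]);print(proj(w,p),proj(w,p+[0,0,-8]))
E
```

```text
time_s: 9.9
tcp_pos: [530.6, 36.7, 116.7]
orientation: [0.002, 1.0, -0.001, 0.002]
wrist_force: [-0.2, 0.1, 0.6]
gripper_width: 41.3
finger_force: 0.0
[530.59  36.69 116.67] [-0.19  0.07  0.62]
[{'uv': [317.9, 308.5], 'score': 0.79}, {'uv': [315.6, 175.9], 'score': 0.44}]
[np.float64(316.69361363621823), np.float64(320.84770550826835)] [np.float64(316.595306697829), np.float64(311.49302068903296)]
```

View pics/w2.png

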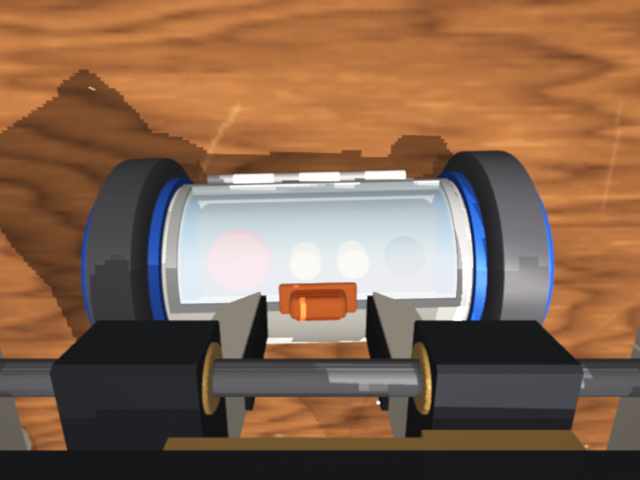

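```bash
python3 -m pendant '[1.5,0.7,4,0,0,0, 0,0,4,0,0,0, 0,0,0,0,0,0]'; python3 -m pendant '[0,0,0,0,0,0, 0,0,0,0,0,0, 0,0,0,0,0,0, 0,0,0,0,0,0]' 1
```

```text
time_s: 10.3
tcp_pos: [533.7, 36.1, 109.6]
orientation: [0.002, 1.0, -0.002, 0.003]
wrist_force: [-0.1, -0.1, 0.3]
gripper_width: 41.2
finger_force: 0.0
time_s: 10.7
tcp_pos: [533.9, 36.1, 110.0]
orientation: [0.002, 1.0, -0.001, 0.003]
wrist_force: [0.0, -1.7, 0.1]
gripper_width: 23.3
finger_force: 30.0
```

```bash
python3 -m pendant '[0,0,-1,0,0,0, 0,0,-1,0,0,0, 0,0,-1,0,0,0]';  python3 -m pendant '[0,0,-1.5,0,0,0, 0,0,-1.5,0,0,0, 0,0,0,0,0,0]'; python3 -m pendant '[0,0,-1.5,0,0,0, 0,0,-1.5,0,0,0, 0,0,-1.5,0,0,0, 0,0,-1,0,0,0, 0,0,0,0,0,0]'
python3 - <<'E'
from m import *
w=grab_frame("wrist");g=grab_frame("scene")
cv2.imwrite("pics/c5.png",np.hstack([cv2.resize(w["frame"][140:380,140:500],(450,300)),cv2.resize(g["frame"][210:330,230:370],(350,300))])[:,:,::-1])
E
```

```text
time_s: 11.0
tcp_pos: [533.4, 36.1, 112.6]
orientation: [0.002, 1.0, -0.001, 0.002]
wrist_force: [0.0, -1.5, -4.6]
gripper_width: 23.2
finger_force: 30.0
time_s: 11.3
tcp_pos: [533.6, 36.1, 116.1]
orientation: [0.002, 1.0, -0.001, 0.003]
wrist_force: [-0.7, -0.7, -2.1]
gripper_width: 23.3
finger_force: 30.0
time_s: 11.8
tcp_pos: [533.8, 36.2, 121.5]
orientation: [0.002, 1.0, -0.001, 0.003]
wrist_force: [-1.8, -1.7, -2.4]
gripper_width: 23.2
finger_force: 30.0
```

View pics/c5.png

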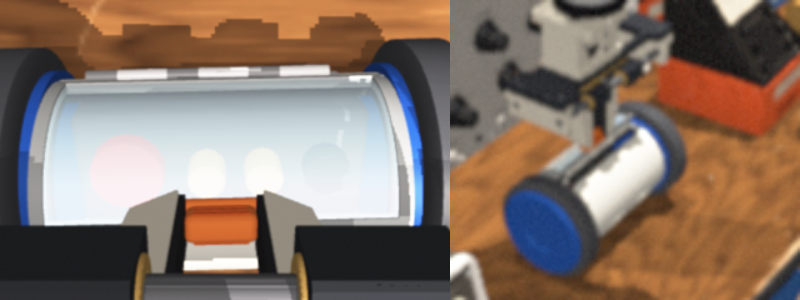

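The crop shows the tab held between the pads. The scene half shows a dark gap of about 15 mm along the door edge, with the carrier still on its bands. About 11.5 mm of lift gives a door angle of about 0.27, or 17 mm open, and the 2.4 N force matches the spring.

```bash
python3 -m pendant '[0,0,0,0,0,0, 0,0,0,0,0,0]'; python3 -c "
from workcell import sign_off
print(sign_off())"
```

```text
time_s: 12.1
tcp_pos: [533.7, 36.1, 121.3]
orientation: [0.002, 1.0, -0.001, 0.003]
wrist_force: [-1.1, -2.8, -2.7]
gripper_width: 23.2
finger_force: 30.0
the job is handed in; nothing more can be done
None
```

I rolled the carrier until its tab was within about 2° of the top, broke the door out of its gasket and handed the job in at about 12 s, with the gripper still holding the door about 17 mm open, estimated from the lift and a picture.

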